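Tuck a steel shank under the heel board and press it down

TASK

Fit the steel shank into the insole on the lay-up board: of the three shanks lying on the bench take the one that fits the length of the insole's channel, slide its end under the overlapping heel board without prising the heel board up, and lay it down flat in the channel. Then press it down firmly from above, as one does while the cement takes, and finish while still holding it pressed; leave the other two shanks and the tools lying where they are.

Things in the scene. Friction and masses are not known exactly. Their poses are not given: they have to be found in the camera images.
- insole: Shoe insole (262 mm long) tacked on a pale wooden lay-up board 300 x 120 x 12 mm, which is screwed down. Origin: centre of the board's underside, on the bench top; x along the sole, heel at +x, z up. Top of fibreboard 16 mm, of the 2 mm cork layer on it 18 mm above the bench. The cork has a straight dark-floored channel for the shank, whose heel end runs under the heel board.
- channel_mid (a point): Centre of the channel's floor, 16 mm above the bench. Axes as the insole's: x to the heel, z up. The channel is 120 mm long (60 either way), 22 mm wide, 2 mm deep. Front end: a 2 mm step up to the cork. Heel end: upright face of a cork heel seat 10.5 mm high. The heel board overhangs the last 30 mm, 10.5 mm above the channel floor, 8.5 mm above the cork.
- heel_board (a joint): Stiff brown heel board, 3 mm thick, 76 mm long, 56 to 62 mm wide, lying on the heel seat (top 29.5 mm above the bench), fixed only along its back edge and springy: about 0.5 N under its front edge begins to lift it. 0: lying flat; grows (rad) as the front edge is lifted, 0.05 is about 3.5 mm at that edge.
- lap_edge (a point): Middle of the heel board's straight front edge, on its underside, 26.5 mm above the bench, 30 mm from channel_mid towards the heel.
- shank_medium: The shank that fits: flat steel strip with rounded ends, 110 x 16 x 6 mm, about 55 g, lying flat on the bench; the middle one in length of three alike. Origin: centre of its underside; x along its length (ends alike), z up. In the channel it has 5 mm of play at either end, about 25 mm of it is under the heel board, and its top stands 4 mm above the cork.
- shank_medium_end_a (a point): Middle of the tip of one rounded end of the medium shank, at its underside, 55 mm from its origin along +x.
- shank_medium_end_b (a point): The same at the other end, 55 mm from its origin along -x.
- shank_short: Short steel shank, same section, 90 mm long: too short for the channel. To be left lying. Origin: centre of its underside.
- shank_long: Long steel shank, same section, 130 mm long: too long for the channel. To be left lying. Origin: centre of its underside.
- glue_tin: Tin, 68 mm across, 86 mm high, standing right of the lay-up board. Origin: centre of its underside.
- bone_folder: Pale flat bone folder, 143 x 24 x 8 mm, on the bench near the robot. Origin: centre of its underside.
- strap_roll: Round roll of tan strap, 62 mm across, 29 mm high, on the bench near the robot, left. Origin: centre of its underside.
- wax_puck: Round cake of wax, 60 mm across, 23 mm high, behind the shanks. Origin: centre of its underside.
- shoe_brush: Brush with wooden back, 145 x 50 x 42 mm, behind the shanks. Origin: centre of its underside.
- lasting_pincers: Pincers with red grips, 186 x 57 x 20 mm, left of the shanks. Origin: centre of its underside.
- heel_block: Dark heel block, 65 x 63 x 20 mm, at the back. Origin: centre of its underside.

How it is judged (in metres and radians):
On the way:
1. the medium shank lies along the channel with its end under the heel board, the heel board not prised up (x of shank_medium in the frame of channel_mid between -0.0075 and 0.0075 m and y of shank_medium in the frame of channel_mid between -0.005 and 0.005 m and angle between the x axis of shank_medium and the x axis of insole, either way round below 0.08 rad and z of shank_medium in the frame of channel_mid below 0.006 m and value of joint heel_board below 0.05 rad), for 0.1 s.
At the end, for the whole second after the job is handed in: 110 mm shank flat in the channel (both ends within 1.4 mm of its floor; centre within 7.5 mm along, 5 mm across of the middle; in line within 0.08 rad), heel board down (under 0.05 rad), and the fingers still pressing the shank onto the insole with over 3 N (x of shank_medium in the frame of channel_mid between -0.0075 and 0.0075 m and y of shank_medium in the frame of channel_mid between -0.005 and 0.005 m and angle between the x axis of shank_medium and the x axis of insole, either way round below 0.08 rad and z of each of shank_medium_end_a, shank_medium_end_b in the frame of channel_mid below 0.0014 m and value of joint heel_board below 0.05 rad and contact force between the fingers and shank_medium above 3 N and contact force between shank_medium and insole above 3 N and linear speed of shank_medium below 0.02 m/s); the arm keeps its last pose, push and grip.
It fails at once if the heel board was prised up (front edge raised more than about 5 mm) (value of joint heel_board above 0.07 rad).
It fails at once if the shank was pressed with more than 60 N (contact force between shank_medium and insole above 60 N).
It fails at once if the short or the long shank was moved more than 30 mm (distance of any of shank_short, shank_long from where it was at the start of the episode above 0.03 m).
It fails at once if a tool or other bystander was pushed about (more than 30 mm) (distance of any of glue_tin, bone_folder, strap_roll, wax_puck, shoe_brush, lasting_pincers, heel_block from where it was at the start of the episode above 0.03 m).
It also fails if it takes over 46 s, if anything falls off the work surface, if the arm or the gripper's body presses on something with over 40 N, if the wrist force passes 120 N, or if a joint passes its speed limit or range.

ROBOT

A 6-joint arm with a two-finger parallel gripper is mounted at the origin on a cart in front of the work surface, level with it; the furniture and walls round the work are solid. World frame = base frame: x ahead of the robot, y to its left, z up, the work surface at z = 0. Lengths are in mm, angles in rad, forces in N, time in s.
With the tool pointing down it reaches from about 350 to 775 mm from the base axis. Payload 7.3 kg.
Tool frame: the origin (TCP) lies at the very end of the fingers, on their centre line; the grasp point (between the pads) lies 19 mm behind it; z points along the fingers, y is the line along which they close (so a half turn about z gives the same grasp; the last joint's range is limited). The gripper opens to 92 mm and grips with 3 to 60 N. Pads are 19 mm wide; open, the fingers measure 130 mm over their backs; the gripper's body (75 mm by 190 mm) begins 47 mm behind the grasp point.
Start: joints at [-1.326, 0.342, 1.524, -0, 1.275, -0.146], TCP at [200.011, -485.43, 204.141] pointing down, gripper open.
Joint ranges: [-2.53, 2.53], [-0.77, 2.02], [0.04, 2.7], [-1, 4.14], [0.28, 2.66], [-3.11, 3.11]. Speed limits (rad/s): [2.57, 2.57, 3.14, 3.14, 3.14, 3.14].

INTERFACE

Orientations are given as [roll, pitch, yaw] about the fixed x, y, z axes, in that order (R = Rz(yaw) Ry(pitch) Rx(roll)).
In Python, from plant import bot gives the robot as it stands.
- The arm moves only by the tool apply_moves, never from a script. Its argument "motion" is text: rows parted by semicolons, each of 4 numbers parted by spaces: the shift along the tool's x, y, z in m, then the turn about the tool's z in degrees. A call has 1 to 8 rows; each row shifts and turns the commanded pose from where the row before left it, along the tool's axes as they then stand; what a row does not reach is not made up. A row lasts 1/8 s, in which the tool goes at most 62.5 mm and 10.7 degrees, less where a joint would pass 70% of its speed; a pose out of reach is approached as far as the arm can. A call with a gripper value outside its range is refused whole. "fingers" is the opening, from -1 (shut) to 1 (fully open), set as the call begins (left out, the last holds). The fingers move at their own pace and stop on an object; the grip force is fixed at half the most. Time passes only in rows, so rows that do not move let the fingers close. It gives the time, the measured TCP pose, the force, the opening and the grip force at its end, in the units of the state.
- bot.get_obs(): the state, without advancing time (a new reading comes with each control period).
- bot.capture(name): name is "scene" or "top"; returns a dict with "img" (420x560x3 uint8, blue, green, red), "range_z" (420x560 float32, mm along the optical axis (not along the pixel's ray), 0 where there is no reading), "fx", "fy", "cx", "cy" (pixels), "world_from_camera" (4x4, takes a point from camera to world coordinates). Camera axes: x right, y down, z forward; pixel columns grow to the right and rows downward; lengths in mm; the calibration is good to about 2 mm. A picture is of the moment at which its call begins.
- bot.close_job(): hands the job in; it is judged then, once.
Trained networks look in a picture, given as the dict that the camera call returned (one of the last four; its "shot" number tells which), for a name from the list of things; names that differ only in an ending like _2 or _b are one class to them, and where a whole thing is asked for, a point or a joint stands for the part that bears it (a point fixed in the world has none). Each returns a list of dicts, best first, with "p" (0 to 1); they miss things now and then, are a little off and sometimes report something else, mostly with a low value. They report only what shows in the picture. A call takes as long as a camera call.
- bot.cut_out(picture, thing): "pixels" (420x560 bool, what is visible of it) and "point" ([column, row] in pixels, amid what is visible of it).
The state is a dict: "time": time; "joint_positions": joint angles; "dq": joint speeds; "tau": joint torques, N m; "tool_pos": TCP position; "tcp_rot": TCP orientation; "contact_force": force on the tool from outside, world axes, zero at the start; "moment": the same for the moment, N m; "grip_width": finger opening in mm; "finger_force": force on a finger pad.
Only numpy, scipy, OpenCV 4.12 (cv2) and the standard library are available. Lean on these libraries where they do the work, as an engineer would, in place of code of your own. Each camera call takes 0.05 s, during which the arm holds its last target. There are 200 camera calls.

## Working session

There is one attempt and no reset: what is moved stays moved. The work goes in short steps, Python scripts to look and compute and a tool call to move; the robot and the scene stay as the last step left them, time stands still between calls to the robot, and variables do not carry over. Pictures are saved under pics/ and viewed, at most 10 in all, crops included, and the job is handed in when it is done.

Besides the shell and the picture viewer there is one more tool, called by a JSON object that holds its "fn" and its "kwargs". apply_moves: Moves the arm, as the interface text tells. Its arguments: {"type":"object","properties":{"motion":{"type":"string"},"fingers":{"type":"number"}},"required":["motion"]}

```bash
mkdir -p pics; ls
cat > h.py <<'E'
import numpy as np, cv2
from plant import bot
def pts(c,mask):
    r,q=np.nonzero(mask&(c["range_z"]>0)); z=c["range_z"][r,q]
    P=np.stack([(q-c["cx"])/c["fx"]*z,(r-c["cy"])/c["fy"]*z,z,np.ones_like(z)])
    return (np.array(c["world_from_camera"])@P)[:3].T
def rect(P):
    r=cv2.minAreaRect(P[:,:2].astype(np.float32)); b=cv2.boxPoints(r)
    e=[b[1]-b[0],b[2]-b[1]]; l=max(e,key=np.linalg.norm)
    return np.round(r[0],1),np.round(sorted(r[1]),1),round(float(np.arctan2(l[1],l[0])),3),np.round(np.median(P[:,2]),1)
E
python3 - <<'E'
from h import *
ims=[]
for n in("scene","top"):
    c=bot.capture(n); cv2.imwrite(f"pics/{n}0.png",c["img"])
    print(n,np.round(c["world_from_camera"],3).tolist(),c["fx"])
    for t in("shank_medium","shank_short","shank_long","insole","heel_board","glue_tin","strap_roll"):
        for d in bot.cut_out(c,t)[:3]:
            P=pts(c,d["pixels"])
            if len(P)>5: print(t,round(d["p"],2),np.round(d["point"]),len(P),*rect(P))
print(bot.get_obs())
E
```

```text
pics
scene [[-0.908, -0.261, 0.327, 131.632], [-0.418, 0.59, -0.691, 1008.351], [-0.013, -0.764, -0.645, 884.162], [0.0, 0.0, 0.0, 1.0]] 475.14265939812725
shank_medium 0.72 [282. 278.] 328 [475.7 312.7] [ 29.2 112.2] 0.134 5.1
shank_medium 0.23 [280. 202.] 343 [598.7  68. ] [63.3 75.7] 0.263 29.3
shank_short 0.63 [261. 302.] 214 [485.7 393.7] [18.1 86.1] 0.049 6.1
shank_long 0.69 [292. 254.] 260 [483.3 222.1] [ 22.9 125.2] 0.042 5.5
shank_long 0.64 [190. 267.] 1213 [695.4 385.2] [ 75.8 148.1] -1.443 39.3
insole 0.81 [315. 207.] 3028 [508.2  45.6] [126.3 298.5] 0.26 14.7
heel_board 0.65 [279. 198.] 341 [599.3  68.1] [63.4 75. ] 0.26 29.4
heel_board 0.18 [281. 283.] 241 [474.3 317.8] [ 18.7 105.3] 0.134 5.5
glue_tin 0.79 [364. 160.] 674 [ 444. -262.] [ 68.6 206.3] -1.301 61.3
glue_tin 0.6 [292. 256.] 270 [482.5 221. ] [ 21.2 126.2] 0.09 5.4
strap_roll 0.88 [321. 324.] 638 [339.7 391.5] [59.2 87.4] -1.197 27.5
top [[-0.026, -0.914, 0.405, -96.114], [-1.0, 0.024, -0.01, 159.305], [-0.001, -0.405, -0.914, 1465.078], [0.0, 0.0, 0.0, 1.0]] 489.07571365486143
shank_medium 0.71 [222. 241.] 1
[... 462 characters left out ...]
 'joint_positions': array([-1.32600735e+00,  3.41977837e-01,  1.52409188e+00,  1.39608219e-05,
        1.27543571e+00, -1.46025233e-01]), 'dq': array([-8.30811862e-04, -8.26791415e-04, -1.35592803e-03,  4.07474037e-04,
       -1.55505776e-04,  2.95898886e-05]), 'tau': array([-1.38816060e-03, -4.31095648e+01, -2.44466829e+01,  7.19477283e-02,
        4.83794999e-02,  2.56091886e-05]), 'tool_pos': array([ 200.0102378 , -485.42315695,  204.15485771]), 'tcp_rot': array([ 3.14150441e+00, -5.22656916e-07,  3.90810151e-01]), 'contact_force': array([-1.00688994,  0.06843609,  0.11295942]), 'moment': array([-0.01596412, -0.02249472,  0.00933315]), 'finger_force': 0.0, 'grip_width': 91.86314428656365}
```

Run:
```python
import cv2
a=cv2.imread("pics/scene0.png")[130:350,170:420];b=cv2.imread("pics/top0.png")[150:300,160:410]
cv2.imwrite("pics/c0.png",cv2.resize(a,None,fx=2.6,fy=2.6,interpolation=3))
cv2.imwrite("pics/c1.png",cv2.resize(b,None,fx=3.2,fy=3.2,interpolation=3))
```

```text
(no output)
```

View pics/c0.png

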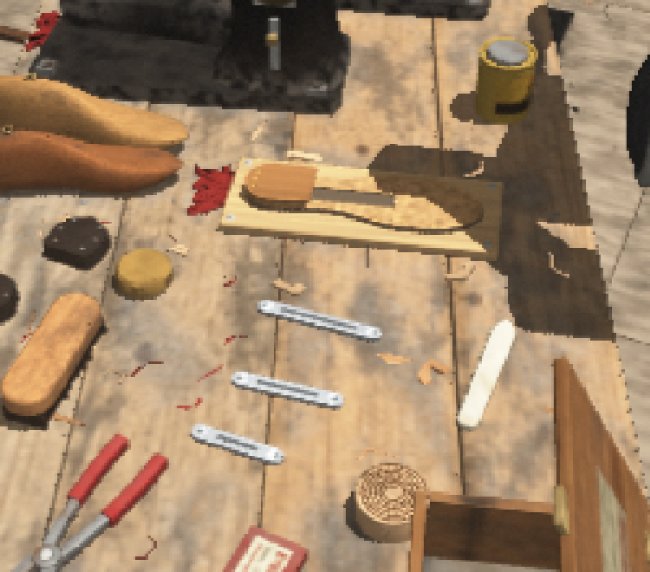

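View pics/c1.png

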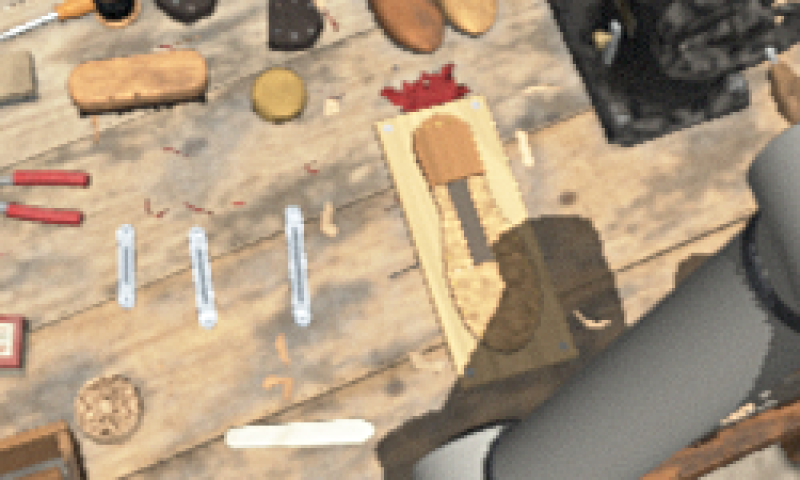

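The scene crop shows three shanks: short at about (238,443), medium at (287,390) and long at (320,320). The heel board is at (280,187) and the dark channel runs (315–395,197). The top crop agrees, but the arm's shadow covers the front of the channel. The networks' medium shank matches the middle one. Moving towards it now.

{"fn": "apply_moves", "kwargs": {"motion": "0.0425 -0.0278 0 0; 0.0425 -0.0278 0 0; 0.0425 -0.0278 0 0; 0.0425 -0.0278 0 0; 0.0425 -0.0278 0 0; 0.0425 -0.0278 0 0; 0.0425 -0.0278 0 0; 0.0425 -0.0278 0 0", "fingers": 0}}

```text
time: 1.8
tool_pos: [430.5, -148.9, 204.4]
tcp_rot: [3.141, -0.0, 0.391]
contact_force: [0.2, -0.9, -0.0]
grip_width: 45.6
finger_force: 0.0
```

{"fn": "apply_moves", "kwargs": {"motion": "0.0273 -0.0515 0 0; 0.0273 -0.0515 0 0; 0.0273 -0.0515 0 0; 0.0273 -0.0515 0 0; 0.0273 -0.0515 0 0; 0.0273 -0.0515 0 0; 0.0273 -0.0515 0 0; 0.0273 -0.0515 0 0"}}

```text
time: 2.8
tool_pos: [474.7, 315.8, 204.2]
tcp_rot: [3.141, -0.0, 0.391]
contact_force: [1.0, 0.8, 0.3]
grip_width: 46.0
finger_force: 0.0
```

{"fn": "apply_moves", "kwargs": {"motion": "0 0 0 7.2; 0 0 0 7.2; 0 0 0 0"}}

```text
time: 3.18
tool_pos: [474.5, 314.0, 203.9]
tcp_rot: [3.141, 0.0, 0.141]
contact_force: [0.1, -0.4, 0.6]
grip_width: 45.7
finger_force: 0.0
```

Run:
```python
from h import *
o=bot.get_obs(); print(o["tool_pos"],o["tcp_rot"])
for n in("scene","top"):
    c=bot.capture(n); cv2.imwrite(f"pics/{n}1.png",c["img"])
    for t in("shank_medium","heel_board","insole"):
        for d in bot.cut_out(c,t)[:1]:
            P=pts(c,d["pixels"])
            if len(P)>5: print(t,round(d["p"],2),np.round(d["point"]),len(P),*rect(P),P.mean(0))
    # dark channel
    P=pts(c,np.ones((420,560),bool)&(c["range_z"]>0)); m=c["range_z"]>0
    g=c["img"].max(2)[m]; hsv=cv2.cvtColor(c["img"],cv2.COLOR_BGR2HSV)[m]
    u=np.array([np.cos(.265),np.sin(.265)]); v=np.array([-u[1],u[0]])
    q=P[:,:2]-[533.5,50.4]; a=q@u; b=q@v
    k=(a>-75)&(a<28)&(abs(b)<30)&(P[:,2]>8)&(P[:,2]<24)
    print(np.percentile(g[k],[5,20,35,50,80]))
    w=k&(g<115)
    np.savez(f"pics/{n}.npz",a=a[k],b=b[k],g=g[k],z=P[k,2])
    print("dark",w.sum(),*rect(P[w]),P[w].mean(0))
```

```text
[474.54874573 314.01125628 203.91846415] [3.14141318e+00 2.29680243e-04 1.40912956e-01]
shank_medium 0.84 [283. 279.] 249 [474.  315.2] [ 25.2 106. ] 0.184 5.8 [471.05040954 317.70644419   5.5679882 ]
insole 0.67 [322. 206.] 2379 [508.  148.1] [269.6 441.5] 1.347 14.2 [474.23938646  50.20909829  15.00497315]
[115.  133.  180.2 233.  241. ]
dark 24 [524.6  57. ] [42.6 65. ] 0.24 15.0 [529.13812488  70.37699681  14.36967051]
shank_medium 0.5 [224. 251.] 51 [441.3 312.7] [14.7 38.6] 0.207 6.9 [438.87873023 312.88924209   6.37469568]
heel_board 0.54 [299. 195.] 368 [605.4  65.8] [68.7 82.4] 0.273 30.4 [600.12373175  66.48357888  29.83022508]
insole 0.82 [313. 214.] 2273 [433.   42.4] [182.9 477.5] 0.02 16.1 [532.97167492  40.57036683  23.31559078]
[130. 135. 203. 230. 245.]
dark 0 [0. 0.] [0. 0.] 0.0 nan [nan nan nan]
  return _methods._mean(a, axis=axis, dtype=dtype,
  ret = ret.dtype.type(ret / rcount)
<stdin>:18: RuntimeWarning: Mean of empty slice.
  ret = um.true_divide(
```

Run:
```python
from h import *
u=np.array([np.cos(.265),np.sin(.265)]); v=np.array([-u[1],u[0]])
for n in("scene","top"):
    d=np.load(f"pics/{n}.npz"); a,b,g,z=(d[k] for k in"abgz")
    w=g<175
    # keep largest cluster
    I=np.zeros((60,110),np.uint8); 
    for x,y in zip(a[w],b[w]): cv2.circle(I,(int(x+78),int(y+30)),2,255,-1)
    _,L,S,_=cv2.connectedComponentsWithStats(I); l=1+np.argmax(S[1:,4])
    k=L[(b[w]+30).astype(int),(a[w]+78).astype(int)]==l
    A,B=a[w][k],b[w][k]; W=np.outer(A,u)+np.outer(B,v)+[533.5,50.4]
    print(n,k.sum(),rect(np.c_[W,z[w][k]]),W.mean(0),np.percentile(A,[0,2,98,100]),np.percentile(B,[0,5,50,95,100]),np.polyfit(A,B,1))
    for lo in range(-75,30,15):
        s=(A>=lo)&(A<lo+15)
        if s.sum()>3: print(lo,s.sum(),np.round([B[s].min(),B[s].mean(),B[s].max()],1))
```

```text
scene 138 (array([519. ,  44.9]), array([23. , 86.3]), 0.279, np.float64(16.1)) [519.95861092  44.45018922] [-58.61336116 -56.6176876   26.39058027  27.77052724] [-13.44009385 -11.60642906  -2.68162019   7.23833969   9.76679659] [ 1.36637380e-03 -2.17551651e+00]
-60 19 [-12.1  -2.6   8.1]
-45 27 [-13.4  -2.2   9.8]
-30 20 [-9.3 -1.3  6.6]
-15 27 [-12.5  -2.4   9.5]
0 23 [-11.1  -2.6   7.7]
15 22 [-12.5  -2.1   9.5]
top 135 (array([518.5,  47.6]), array([21.4, 81.4]), 0.264, np.float64(16.9)) [520.35516405  48.00322407] [-55.93777711 -53.2125999   24.9745109   25.49313541] [-9.52372589 -7.35164843  0.8351942  10.00154901 11.9335222 ] [0.02332781 1.44022384]
-60 14 [-7.9 -2.1  5.5]
-45 27 [-7.6  1.8 11.9]
-30 24 [-9.5  0.9 10.1]
-15 24 [-7.7  1.8 10.8]
0 23 [-7.5  0.9 10.7]
15 23 [-7.9  2.  11.9]
```

{"fn": "apply_moves", "kwargs": {"motion": "0.0005 -0.0020 0.055 0; 0 0 0.055 0; 0 0 0.055 0; 0 0 0.020 0; 0 0 0.014 0; 0 0 0 0"}}

```text
time: 4.32
tool_pos: [474.7, 315.7, 4.7]
tcp_rot: [3.141, 0.001, 0.14]
contact_force: [-0.6, 0.1, 0.2]
grip_width: 46.2
finger_force: 0.0
```

{"fn": "apply_moves", "kwargs": {"motion": "0 0 0.002 0; 0 0 0 0; 0 0 0 0; 0 0 0 0; 0 0 0 0; 0 0 0 0", "fingers": -1}}

```text
time: 5.08
tool_pos: [474.9, 315.9, 3.1]
tcp_rot: [3.142, 0.0, 0.139]
contact_force: [0.1, -0.2, -0.5]
grip_width: 0.4
finger_force: 0.0
```

Run:
```python
from h import *
o=bot.get_obs(); print(o["grip_width"],o["contact_force"])
A=[]
for n in("scene","top"):
    c=bot.capture(n)
    for d in bot.cut_out(c,"shank_medium")[:1]:
        P=pts(c,d["pixels"]); print(round(d["p"],2),d["point"],len(P),*rect(P))
    cc,rr=(283,279) if n=="scene" else (222,241)
    A.append(cv2.resize(c["img"][rr-45:rr+45,cc-60:cc+60],(600,450)[:2] if 0 else (600,300),interpolation=cv2.INTER_CUBIC))
cv2.imwrite("pics/g.png",np.vstack(A))
```

```text
0.3601096171463324 [ 0.11313211 -0.17213317 -0.52126524]
0.5 [295.2, 279.9] 83 [440.8 313. ] [16.6 38.9] 0.153 5.8
```

View pics/g.png

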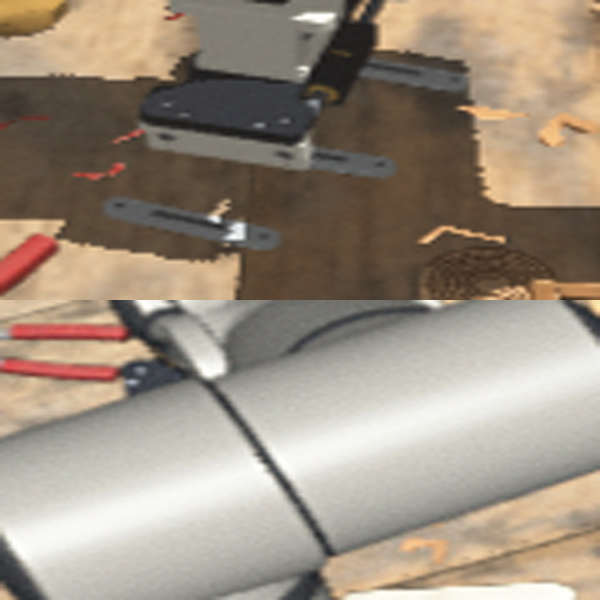

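The gripper hides the middle of the shank, at about (225,150) in the crop. Its front end, at (355,162), still lies in place, so the fingers closed over it. I'll open them, go lower and close again.

{"fn": "apply_moves", "kwargs": {"motion": "0 0 0 0; 0 0 0 0; 0 0 0 0; 0 0 0.001 0; 0 0 0.001 0; 0 0 0.001 0; 0 0 0 0", "fingers": 0}}

```text
time: 6.15
tool_pos: [474.8, 315.9, -0.1]
tcp_rot: [3.141, 0.0, 0.139]
contact_force: [-0.4, -0.5, 0.8]
grip_width: 45.7
finger_force: 0.0
```

{"fn": "apply_moves", "kwargs": {"motion": "0 0 0.001 0; 0 0 0 0"}}

```text
time: 6.4
tool_pos: [474.8, 315.9, -1.0]
tcp_rot: [3.141, 0.0, 0.139]
contact_force: [1.1, -0.7, -0.4]
grip_width: 45.8
finger_force: 0.0
```

{"fn": "apply_moves", "kwargs": {"motion": "0 0 0.001 0; 0 0 0 0"}}

```text
time: 6.65
tool_pos: [474.8, 315.8, -2.0]
tcp_rot: [3.141, 0.0, 0.139]
contact_force: [0.1, 0.7, -0.8]
grip_width: 46.0
finger_force: 0.0
```

{"fn": "apply_moves", "kwargs": {"motion": "0 0 0.001 0; 0 0 0 0"}}

```text
time: 6.9
tool_pos: [474.8, 315.9, -3.0]
tcp_rot: [3.141, 0.0, 0.139]
contact_force: [-0.2, -0.8, -0.3]
grip_width: 45.4
finger_force: 0.0
```

{"fn": "apply_moves", "kwargs": {"motion": "0 0 0.001 0; 0 0 0 0"}}

```text
time: 7.15
tool_pos: [474.8, 315.9, -4.0]
tcp_rot: [3.141, 0.0, 0.14]
contact_force: [0.6, 0.2, 0.2]
grip_width: 45.9
finger_force: 0.0
```

{"fn": "apply_moves", "kwargs": {"motion": "0 0 0.001 0; 0 0 0 0"}}

```text
time: 7.4
tool_pos: [474.8, 315.9, -5.0]
tcp_rot: [3.141, 0.0, 0.139]
contact_force: [0.7, -0.0, 0.8]
grip_width: 45.7
finger_force: 0.0
```

Run:
```python
from h import *
c=bot.capture("scene"); m=np.zeros((420,560),bool); m[200:310,230:340]=1
P=pts(c,m); u=np.array([np.cos(.14),np.sin(.14)]); v=np.array([-u[1],u[0]])
q=P[:,:2]-[474.8,315.9]; a,b=q@u,q@v
for lo in range(10,110,5):
    k=(abs(a)<60)&(abs(b)<110)&(P[:,2]>=lo)&(P[:,2]<lo+5); print(lo,k.sum(),*(np.round([a[k].min(),a[k].max(),b[k].min(),b[k].max()]) if k.sum() else []))
cv2.imwrite("pics/s.png",cv2.resize(c["img"][200:320,220:350],(780,600)[0:2] if 0 else (650,600),interpolation=cv2.INTER_CUBIC))
```

```text
10 1 -4.0 -4.0 82.0 82.0
15 0
20 0
25 0
30 0
35 0
40 0
45 1 -10.0 -10.0 -29.0 -29.0
50 2 -12.0 -11.0 -32.0 -27.0
55 3 -13.0 -12.0 -39.0 -33.0
60 2 -13.0 -12.0 -28.0 -24.0
65 1 -13.0 -13.0 -36.0 -36.0
70 0
75 0
80 14 -31.0 32.0 -80.0 87.0
85 58 -38.0 34.0 -83.0 89.0
90 75 -38.0 31.0 -82.0 89.0
95 96 -38.0 33.0 -81.0 88.0
100 82 -38.0 18.0 -83.0 90.0
105 142 -38.0 35.0 -92.0 94.0
```

View pics/s.png

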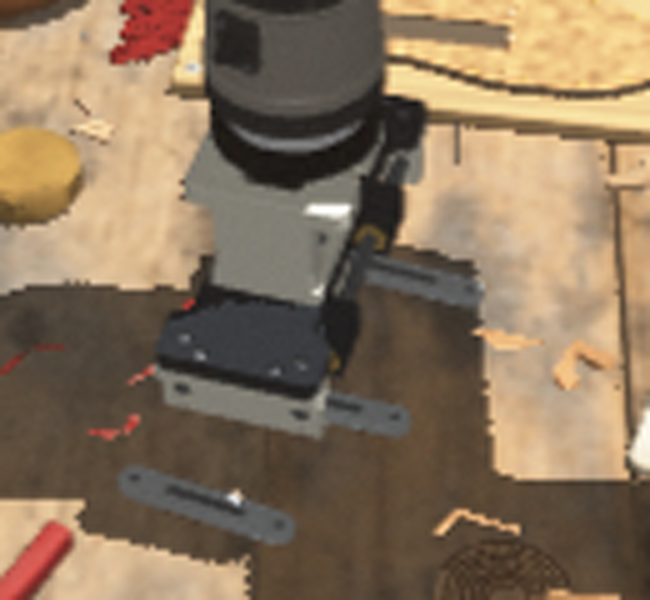

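The crop shows the open gripper straddling the medium shank, whose end is at (365,410). Its body's underside measures about 82 mm above the bench, so the fingertips are about 15 mm up although the reported z is -5. The reported height is therefore off by roughly 20 mm. I'll feel for the bench.

{"fn": "apply_moves", "kwargs": {"motion": "0 0 0.002 0; 0 0 0.002 0; 0 0 0.002 0; 0 0 0 0"}}

```text
time: 7.95
tool_pos: [474.7, 315.8, -11.2]
tcp_rot: [3.141, 0.0, 0.14]
contact_force: [-0.2, -0.4, -0.7]
grip_width: 45.8
finger_force: 0.0
```

{"fn": "apply_moves", "kwargs": {"motion": "0 0 0.002 0; 0 0 0.001 0; 0 0 0 0"}}

```text
time: 8.32
tool_pos: [474.8, 315.9, -14.0]
tcp_rot: [3.141, 0.0, 0.139]
contact_force: [0.0, -0.3, -0.3]
grip_width: 46.2
finger_force: 0.0
```

{"fn": "apply_moves", "kwargs": {"motion": "0 0 0.001 0; 0 0 0.001 0; 0 0 0 0"}}

```text
time: 8.7
tool_pos: [474.8, 315.8, -16.0]
tcp_rot: [3.141, 0.0, 0.139]
contact_force: [0.7, 0.3, -0.4]
grip_width: 46.0
finger_force: 0.0
```

{"fn": "apply_moves", "kwargs": {"motion": "0 0 0.001 0; 0 0 0 0"}}

```text
time: 8.95
tool_pos: [474.8, 315.9, -17.0]
tcp_rot: [3.141, 0.0, 0.139]
contact_force: [0.1, -0.8, 0.7]
grip_width: 46.2
finger_force: 0.0
```

{"fn": "apply_moves", "kwargs": {"motion": "0 0 0.001 0; 0 0 0 0"}}

```text
time: 9.2
tool_pos: [474.8, 315.9, -18.0]
tcp_rot: [3.141, 0.0, 0.139]
contact_force: [0.1, -0.5, 0.0]
grip_width: 45.7
finger_force: 0.0
```

{"fn": "apply_moves", "kwargs": {"motion": "0 0 0.001 0; 0 0 0 0"}}

```text
time: 9.45
tool_pos: [474.8, 315.8, -19.0]
tcp_rot: [3.141, 0.0, 0.139]
contact_force: [-0.5, -0.3, -0.4]
grip_width: 46.2
finger_force: 0.0
```

{"fn": "apply_moves", "kwargs": {"motion": "0 0 0.001 0; 0 0 0 0"}}

```text
time: 9.7
tool_pos: [474.8, 315.8, -20.0]
tcp_rot: [3.141, 0.0, 0.139]
contact_force: [-0.3, -0.2, 0.4]
grip_width: 46.3
finger_force: 0.0
```

{"fn": "apply_moves", "kwargs": {"motion": "0 0 0.001 0; 0 0 0 0"}}

```text
time: 9.95
tool_pos: [474.8, 315.8, -21.0]
tcp_rot: [3.141, 0.0, 0.139]
contact_force: [0.3, -0.1, 0.2]
grip_width: 46.0
finger_force: 0.0
```

{"fn": "apply_moves", "kwargs": {"motion": "0 0 0.001 0; 0 0 0 0"}}

```text
time: 10.2
tool_pos: [474.8, 315.8, -22.0]
tcp_rot: [3.141, 0.0, 0.139]
contact_force: [-0.1, 0.4, -0.5]
grip_width: 46.1
finger_force: 0.0
```

{"fn": "apply_moves", "kwargs": {"motion": "0 0 0.001 0; 0 0 0 0"}}

```text
time: 10.45
tool_pos: [475.0, 315.9, -22.3]
tcp_rot: [-3.142, -0.0, 0.14]
contact_force: [-1.0, -1.0, 5.1]
grip_width: 46.1
finger_force: 2.6
```

Run:
```python
from h import *
o=bot.get_obs(); print(o["tool_pos"],o["contact_force"],o["tau"])
c=bot.capture("scene"); m=np.zeros((420,560),bool); m[200:310,230:340]=1
P=pts(c,m); u=np.array([np.cos(.14),np.sin(.14)]); v=np.array([-u[1],u[0]])
q=P[:,:2]-[474.8,315.9]; a,b=q@u,q@v
for lo in range(10,110,3):
    k=(abs(a)<60)&(abs(b)<110)&(P[:,2]>=lo)&(P[:,2]<lo+3)
    if k.sum():print(lo,k.sum(),np.round([a[k].min(),a[k].max(),b[k].min(),b[k].max()]))
```

```text
[474.95168396 315.91446043 -22.32381084] [-1.01431267 -0.96055408  5.10294789] [-5.28128212e-02 -4.98746395e+01 -1.69006419e+01  3.22696113e-02
 -6.32140897e-01 -1.74935907e-03]
10 2 [ 3. 33. 73. 79.]
34 2 [-12. -11. -32. -26.]
37 2 [-12. -11. -41. -25.]
40 1 [-12. -12. -31. -31.]
43 3 [-13. -12. -37. -24.]
61 2 [-30.  29. -85.  84.]
64 10 [-37.  18. -82.  86.]
67 26 [-38.  32. -84.  88.]
70 44 [-38.  34. -83.  89.]
73 39 [-38.  34. -80.  90.]
76 47 [-38.  32. -85.  89.]
79 58 [-39.  34. -81.  89.]
82 68 [-38.  28. -83.  89.]
85 34 [-38.  -7. -84.  89.]
88 97 [-38.  34. -85.  93.]
91 59 [-38.  33. -91.  94.]
94 24 [-38.  33. -93.  94.]
97 26 [-38.  35. -93.  95.]
100 49 [-39.  30. -80.  96.]
103 67 [-38.  32. -81.  97.]
106 342 [-38.  35. -94.  97.]
109 251 [-38.  34. -93.  96.]
```

Bench contact came at reported z = -22.3, so the true tip height is the reported z plus 22.2 mm. I'll raise to about 2.6 mm and grip.

{"fn": "apply_moves", "kwargs": {"motion": "0 0 -0.0034 0; 0 0 0 0; 0 0 0 0; 0 0 0 0; 0 0 0 0", "fingers": -1}}

```text
time: 11.12
tool_pos: [474.8, 315.8, -19.7]
tcp_rot: [3.141, 0.0, 0.139]
contact_force: [0.3, -0.7, -0.2]
grip_width: 14.6
finger_force: 30.0
```

{"fn": "apply_moves", "kwargs": {"motion": "0 0 -0.03 0; 0 0 -0.05 0; -0.0022 0.046 0 0; -0.0022 0.046 0 0; -0.0022 0.046 0 0; -0.0022 0.046 0 0; -0.0022 0.046 0 0; -0.0022 0.046 0 0"}}

```text
time: 12.12
tool_pos: [500.1, 39.3, 60.5]
tcp_rot: [3.141, -0.0, 0.139]
contact_force: [0.8, -0.5, -0.1]
grip_width: 14.7
finger_force: 30.0
```

{"fn": "apply_moves", "kwargs": {"motion": "0 0 0 -7.3; 0 0 0.02 0; 0 0 0 0"}}

```text
time: 12.5
tool_pos: [499.0, 40.6, 39.5]
tcp_rot: [-3.141, 0.003, 0.266]
contact_force: [-0.0, 0.8, -1.1]
grip_width: 14.8
finger_force: 30.0
```

Run:
```python
from h import *
o=bot.get_obs(); print(o["tool_pos"],o["tcp_rot"],o["grip_width"])
for n in("scene","top"):
    c=bot.capture(n); cv2.imwrite(f"pics/{n}2.png",c["img"])
    for t in("shank_medium","heel_board"):
        for d in bot.cut_out(c,t)[:2]:
            P=pts(c,d["pixels"])
            if len(P)>5: print(n,t,round(d["p"],2),np.round(d["point"]),len(P),*rect(P))
c=bot.capture("scene");cv2.imwrite("pics/h.png",cv2.resize(c["img"][130:250,240:400],(800,600),interpolation=cv2.INTER_CUBIC))
```

```text
[498.98110527  40.63342812  39.46288515] [-3.14065966e+00  2.96377172e-03  2.66421648e-01] 14.823582437065559
scene shank_medium 0.38 [329. 193.] 71 [465.8  26.2] [121. 143.] 1.152 63.8
scene shank_medium 0.16 [308. 212.] 3028 [509.8  46.9] [125.7 302.5] 0.266 14.6
scene heel_board 0.58 [277. 201.] 352 [601.3  58.7] [74.8 85.2] -1.298 29.4
scene heel_board 0.38 [320. 323.] 611 [339.3 403.5] [54.2 63.3] -1.558 27.7
```

View pics/h.png

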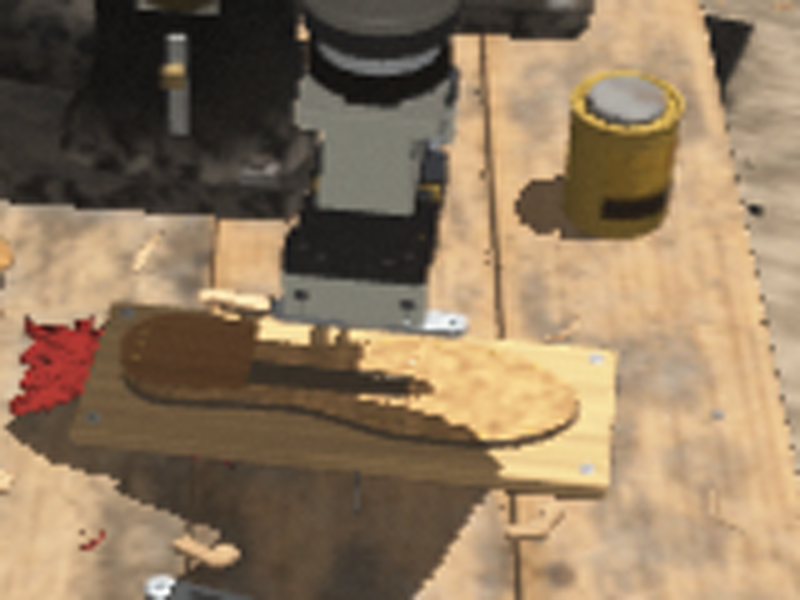

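The crop shows the shank held level over the insole, its front tip at about (467,322). The channel runs from (250,372) to (430,385), up to the heel board edge. I'll measure the tip relative to the TCP.

Run:
```python
from h import *
c=bot.capture("scene"); o=bot.get_obs(); p=o["tool_pos"]; y=o["tcp_rot"][2]
m=np.zeros((420,560),bool); m[184:202,318:340]=1
P=pts(c,m); u=np.array([np.cos(y),np.sin(y)]); v=np.array([-u[1],u[0]])
q=P[:,:2]-p[:2]; a,b=q@u,q@v
k=(abs(P[:,2]-64)<6)&(abs(b)<16)&(a<-30)
print(k.sum(),np.sort(a[k])[:6],b[k].min(),b[k].mean(),b[k].max(),P[k,2].mean())
# line of sight check: rays at z=65 of bright pixels
r,cc=np.nonzero(m&(c["img"].min(2)>150)&(c["range_z"]<c["range_z"][m].max()))
T=np.array(c["world_from_camera"]); d=np.stack([(cc-c["cx"])/c["fx"],(r-c["cy"])/c["fy"],np.ones(len(r))]).T@T[:3,:3].T
W=T[:3,3]+d*((65-T[2,3])/d[:,2])[:,None]; q=W[:,:2]-p[:2]; A,B=q@u,q@v
j=(abs(B)<14); print(np.sort(A[j])[:6],B[j].mean())
```

```text
42 [-55.60062957 -55.53497696 -54.99135622 -53.09190417 -52.62634557
 -52.30730689] -13.151383079280048 2.385237850477238 12.059917662099284 65.23783137803998
[-72.64886077 -69.95200871 -54.95247742 -54.5696273  -52.61429285
 -52.22638756] -2.531824762576041
```

{"fn": "apply_moves", "kwargs": {"motion": "0 0 0.02 0; 0 0 0.014 0; 0 0 0.004 0; 0 0 0 0"}}

```text
time: 13.4
tool_pos: [500.2, 40.8, 2.4]
tcp_rot: [-3.142, 0.0, 0.267]
contact_force: [0.7, 0.0, -0.1]
grip_width: 15.0
finger_force: 30.0
```

{"fn": "apply_moves", "kwargs": {"motion": "0 0 0.001 0; 0 0 0.001 0; 0 0 0 0"}}

```text
time: 13.78
tool_pos: [500.3, 40.7, 0.7]
tcp_rot: [3.141, -0.0, 0.267]
contact_force: [0.6, 0.3, -0.6]
grip_width: 14.6
finger_force: 30.0
```

{"fn": "apply_moves", "kwargs": {"motion": "0 0 0.001 0; 0 0 0 0"}}

```text
time: 14.02
tool_pos: [500.1, 40.7, -0.5]
tcp_rot: [3.142, 0.0, 0.267]
contact_force: [-0.7, -0.4, -1.6]
grip_width: 15.2
finger_force: 30.0
```

{"fn": "apply_moves", "kwargs": {"motion": "0 0 0.0005 0; 0 0 0 0"}}

```text
time: 14.28
tool_pos: [500.1, 40.7, -1.1]
tcp_rot: [3.142, 0.0, 0.267]
contact_force: [-0.3, 0.3, -0.7]
grip_width: 15.1
finger_force: 30.0
```

{"fn": "apply_moves", "kwargs": {"motion": "0 0 0.0005 0; 0 0 0 0"}}

```text
time: 14.52
tool_pos: [500.1, 40.7, -1.5]
tcp_rot: [3.141, 0.0, 0.267]
contact_force: [0.4, 0.7, -1.4]
grip_width: 14.8
finger_force: 30.0
```

{"fn": "apply_moves", "kwargs": {"motion": "0.004 0 -0.0005 0; 0.004 0 0 0; 0.004 0 0 0; 0.004 0 0 0; 0 0 0 0"}}

```text
time: 15.15
tool_pos: [515.9, 45.0, -1.0]
tcp_rot: [3.141, -0.0, 0.267]
contact_force: [-0.2, 0.3, -0.5]
grip_width: 15.3
finger_force: 30.0
```

{"fn": "apply_moves", "kwargs": {"motion": "0.004 0 0 0; 0.004 0 0 0; 0.004 0 0 0; 0.003 0 0 0; 0 0 0 0"}}

```text
time: 15.78
tool_pos: [530.3, 48.9, -1.0]
tcp_rot: [3.141, -0.0, 0.267]
contact_force: [-0.2, -0.0, -0.8]
grip_width: 14.6
finger_force: 30.0
```

{"fn": "apply_moves", "kwargs": {"motion": "0.003 0 0 0; 0 0 0 0; 0 0 0.001 0; 0 0 0 0"}}

```text
time: 16.27
tool_pos: [532.8, 49.7, -2.1]
tcp_rot: [3.142, 0.0, 0.267]
contact_force: [-0.6, -0.0, -0.5]
grip_width: 15.0
finger_force: 30.0
```

Run:
```python
from h import *
print(bot.get_obs()["tool_pos"],bot.get_obs()["contact_force"])
A=[]
for n in("scene","top"):
    c=bot.capture(n)
    for t in("shank_medium","heel_board"):
        for d in bot.cut_out(c,t)[:1]:
            P=pts(c,d["pixels"]); 
            if len(P)>5: print(n,t,round(d["p"],2),np.round(d["point"]),len(P),*rect(P))
    x,y=(270,180) if n=="scene" else (270,170)
    A.append(cv2.resize(c["img"][y:y+40,x:x+80],(600,300),interpolation=cv2.INTER_CUBIC))
cv2.imwrite("pics/i.png",np.vstack(A))
```

```text
[532.79845258  49.6908965   -2.09785699] [-0.58245277 -0.03944965 -0.5457045 ]
scene shank_medium 0.58 [313. 204.] 38 [492.7  38.8] [18.1 19.8] 0.378 22.5
scene heel_board 0.56 [275. 203.] 270 [588.2  82. ] [ 62.4 149.5] -0.562 29.7
```

View pics/i.png

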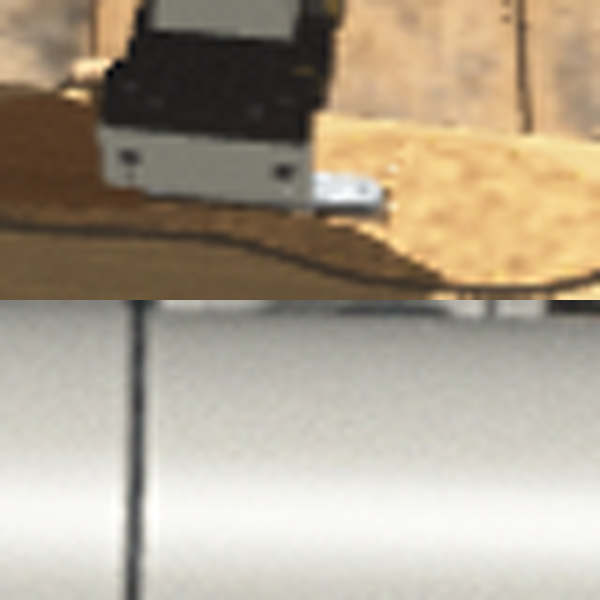

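The scene crop shows the shank's front tip at about (385,195) on the line of the channel. The arm hides the top view. Heel board flat, no contact force. Lowering.

{"fn": "apply_moves", "kwargs": {"motion": "-0.001 0 0.001 0; 0 0 0 0"}}

```text
time: 16.82
tool_pos: [531.8, 49.4, -3.1]
tcp_rot: [-3.142, 0.0, 0.267]
contact_force: [0.8, -0.5, -0.4]
grip_width: 14.9
finger_force: 30.0
```

{"fn": "apply_moves", "kwargs": {"motion": "0 0 0.0005 0; 0 0 0 0"}}

```text
time: 17.08
tool_pos: [532.0, 49.4, -3.5]
tcp_rot: [3.141, 0.0, 0.267]
contact_force: [-0.5, 0.2, -1.0]
grip_width: 15.2
finger_force: 30.0
```

{"fn": "apply_moves", "kwargs": {"motion": "0 0 0.0005 0; 0 0 0 0"}}

```text
time: 17.32
tool_pos: [532.0, 49.4, -3.7]
tcp_rot: [3.141, -0.0, 0.267]
contact_force: [-2.0, -0.2, 3.2]
grip_width: 14.8
finger_force: 30.0
```

{"fn": "apply_moves", "kwargs": {"motion": "0 0 0 0; 0 0 0 0; 0 0 0 0; 0 0 -0.01 0; 0 0 -0.02 0; 0 0 -0.03 0; 0 0 -0.03 0; 0 0 0 0", "fingers": -0.2}}

```text
time: 18.32
tool_pos: [533.8, 49.4, 88.9]
tcp_rot: [3.14, -0.005, 0.267]
contact_force: [-0.3, 0.7, -0.5]
grip_width: 37.0
finger_force: 0.0
```

{"fn": "apply_moves", "kwargs": {"motion": "-0.06 0 -0.01 0; -0.06 0 -0.01 0; -0.02 0 0 0; 0 0 0 0", "fingers": -1}}

```text
time: 18.82
tool_pos: [395.8, 12.4, 105.9]
tcp_rot: [-3.141, 0.001, 0.266]
contact_force: [0.4, 0.3, 0.6]
grip_width: 2.5
finger_force: 0.0
```

Run:
```python
from h import *
o=bot.get_obs();print(o["tool_pos"],o["grip_width"],o["time"])
A=[]
for n in("scene","top"):
    c=bot.capture(n)
    for t in("shank_medium","heel_board"):
        for d in bot.cut_out(c,t)[:1]:
            P=pts(c,d["pixels"]); 
            if len(P)>5: print(n,t,round(d["p"],2),np.round(d["point"]),len(P),*rect(P))
    x,y=(260,180) if n=="scene" else (270,180)
    A.append(cv2.resize(c["img"][y:y+40,x:x+80],(600,300),interpolation=cv2.INTER_CUBIC))
cv2.imwrite("pics/j.png",np.vstack(A))
```

```text
[395.81196188  12.40337311 105.91046282] 2.5485424082239487 18.825
scene shank_medium 0.72 [303. 206.] 126 [520.3  48.2] [18.8 85.1] 0.243 21.5
scene heel_board 0.89 [277. 200.] 366 [602.6  61.6] [79.1 81.7] -1.287 29.4
top shank_medium 0.54 [303. 211.] 20 [552.2  57.4] [ 9.7 23. ] -0.057 24.4
top heel_board 0.85 [295. 194.] 270 [600.7  76.6] [46.  80.3] -0.048 30.0
```

View pics/j.png

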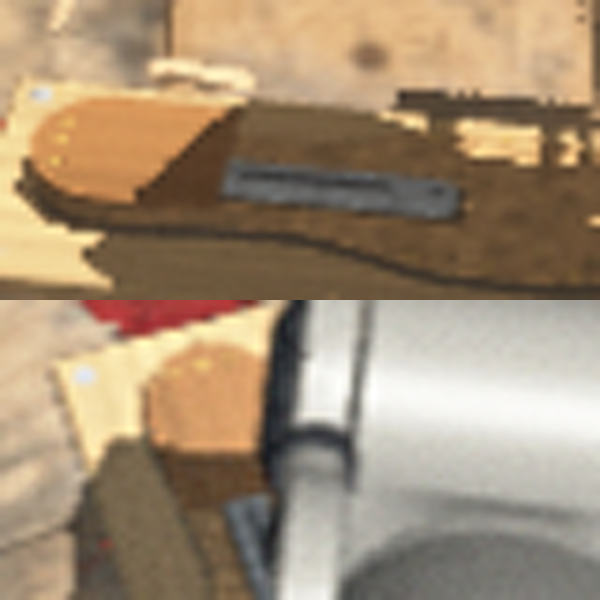

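The crop shows the shank lying in the channel, its front end at (460,200) and its heel end under the flat heel board at (225,180). About 85 mm of it is visible and its top is at about 22 mm, as expected. Next: press with the fingers shut.

{"fn": "apply_moves", "kwargs": {"motion": "0.05 0 0.01 0; 0.05 0 0.01 0; 0.036 0 0.01 0; 0 0 0.03 0; 0 0 0.02 0; 0 0 0.012 0; 0 0 0.004 0; 0 0 0 0", "fingers": -1}}

```text
time: 20.12
tool_pos: [528.5, 48.4, 10.3]
tcp_rot: [3.141, -0.001, 0.267]
contact_force: [-0.2, -0.7, 0.9]
grip_width: 0.1
finger_force: 0.0
```

{"fn": "apply_moves", "kwargs": {"motion": "0 0 0.004 0; 0 0 0.002 0; 0 0 0.002 0; 0 0 0 0"}}

```text
time: 20.62
tool_pos: [528.1, 48.4, 1.9]
tcp_rot: [3.142, 0.0, 0.267]
contact_force: [0.0, -0.4, 0.3]
grip_width: 0.4
finger_force: 0.0
```

{"fn": "apply_moves", "kwargs": {"motion": "0 0 0.001 0; 0 0 0.001 0; 0 0 0.001 0; 0 0 0 0"}}

```text
time: 21.12
tool_pos: [528.2, 48.4, -0.3]
tcp_rot: [3.141, -0.0, 0.267]
contact_force: [-2.0, 0.1, 6.8]
grip_width: 0.2
finger_force: 3.3
```

{"fn": "apply_moves", "kwargs": {"motion": "0 0 0.001 0; 0 0 0 0; 0 0 0 0; 0 0 0 0"}}

```text
time: 21.62
tool_pos: [528.2, 48.4, -0.4]
tcp_rot: [3.141, -0.001, 0.267]
contact_force: [-4.4, -0.5, 15.0]
grip_width: 0.3
finger_force: 7.7
```

Run:
```python
from h import *
c=bot.capture("scene")
for t in("shank_medium","heel_board"):
    for d in bot.cut_out(c,t)[:1]:
        P=pts(c,d["pixels"]); print(t,round(d["p"],2),len(P),*rect(P))
print(bot.get_obs()["contact_force"])
```

```text
shank_medium 0.51 33 [518.8  53.1] [18.7 79.1] 0.43 21.1
heel_board 0.53 311 [590.8  87.3] [ 65.1 163.6] -0.923 29.5
[-5.158146   -0.37185108 15.80662646]
```

Steady press at about 15 N, shank top at about 21 mm, heel board flat. Handing in.

```bash
python3 -c "
from plant import bot
print(bot.close_job())"
```

```text
the job is handed in; nothing more can be done
None
```

I handed the job in at about 22 s: the medium shank lies flat in the channel with its end under the heel board, the heel board is down, and the closed fingers are still pressing it with about 15 N. The hand-in returned no verdict, so I don't know how it was judged.

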